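# Refit the keyed vial carousel of a sample changer and reset its breaker

## Task

The sample changer was stripped after a jam tripped its motor breaker. Put the low blue spacer and then the vial carousel (kept upright) on its D-shaped spindle, turning each until its flat meets the spindle's and it goes fully home; only then reset the breaker: push the toggle fully to off (towards its red dot), then fully to on (towards its green dot). Leave everything else on the bench where it is.

Things in the scene. Friction and masses are not known exactly. Their poses are not given: they have to be found in the camera images.
- changer: Sample changer, fixed: cream motor base reaching 100 mm to the front (its -x), 140 mm to the rear and 100 mm to each side of its origin, deck 45 mm above the bench. Origin on the bench, under the spindle axis. In the deck's middle a steel drive flange, 68 mm across and 5 mm high, carries the upright spindle.
- spindle_top (a point): Centre of the spindle's top, 102 mm above the bench and 52 mm above the flange; axes as changer (not turning with the spindle). Polished, greased D spindle, 24 mm diameter, one flat 6 mm from the axis along its whole length, top 4 mm tapered by 3 mm. Its flat faces -x of this frame only roughly, anywhere within 43 deg either way: not reported, feel or look for it. Stiff gear: turns only above about 0.5 N m.
- flange (a point): Centre of the flange's top face, on the spindle axis, 50 mm above the bench, where the spacer must rest; axes as changer.
- needle_column (a point): Top of the changer's thin needle column, 173 mm above the bench, 115 mm to the rear and 70 mm to the left (+y) of the spindle axis, fixed; its parked arm runs from there 70 mm to -y along the rear.
- spacer_mid (a point): Low blue plastic spacer, loose, flat on the bench: 48 mm outside, 26 mm high, D-bore right through (25.8 mm across the round, flat 7.2 mm from the axis). The point is its centre, half-way up. Bore flat and white mark are on its own -x side: it fits the spindle when its -x points as the spindle's flat does, within about 7 deg; a little off, it binds part-way down until eased round.
- carousel_grip (a point): Vial carousel, loose, 250 g, standing on the bench: black hub 40 mm across, 80 mm high, same D-bore right through (flat and white mark on its -x side); two cream plates 132 mm across; 8 capped vials fixed in them, tops 43 mm up, on a 104 mm circle. Grip it by the hub above them. The point is on the axis 66 mm above the underside. Home, it rests on the blue spacer, underside 76 mm above the bench.
- breaker: Motor breaker in a grey bench box, fixed, 130 mm (x) by 85 mm (y), top 50 mm above the bench; origin under its centre. A white breaker, 74 by 26 mm, stands to 60 mm above the bench in the middle of the top. Red dot on its front (-x) side is off, green dot on its rear (+x) side is on.
- breaker_pivot (a point): Pivot of the toggle, 58 mm above the bench; axes as breaker. The toggle is black with an orange band, 9 by 14 mm thick, and its tip is 36 mm from the pivot; it swings about y, in the x-z plane.
- toggle (a joint): Angle of the toggle from upright: 0 is straight up (tripped, it starts within 0.1 of this), -0.55 rad the off stop (tip leaning to -x, the red dot), +0.55 rad the on stop (to +x, the green dot). It stays where it is left; it takes about 2 to 5 N at the tip.
- tall_spacer_mid (a point): Tall black spacer, 48 mm across, 40 mm high, same bore: belongs to other tubes, not wanted. Point at its centre. Bystander.
- screwdriver_grip (a point): Screwdriver lying on the bench, 170 mm long. Bystander.
- oil_bottle_mid (a point): Small amber immersion oil bottle, 28 mm across, 62 mm high. Bystander.
- specimen_jar_mid (a point): Specimen jar, 54 mm across, 60 mm high, yellow cap. Bystander.
- petri_dish_mid (a point): Petri dish, 93 mm across, 16 mm high. Bystander.
- marker_mid (a point): Marker pen lying on the bench, 135 mm long, 18 mm high. Bystander.
- wash_bottle_mid (a point): White wash bottle, 64 mm across, 170 mm high, red cap. Bystander.

How it is judged (in metres and radians):
On the way, in this order (a step that is already met when the one before it is completed fails the run):
1. the blue spacer is fully home on the flange, keyed on the spindle (horizontal distance between spacer_mid and flange below 0.004 m and z of spacer_mid in the frame of flange between 0.01 and 0.016 m), for 0.2 s.
2. the carousel is fully home on the blue spacer, keyed on the spindle (all of step 1 and horizontal distance between carousel_grip and flange below 0.005 m and z of carousel_grip in the frame of flange between 0.089 and 0.095 m and angle between carousel_grip's own z axis and vertical below 0.06 rad), for 0.2 s.
3. the toggle is pushed fully to off (value of joint toggle below -0.46 rad), for 0.05 s.
4. the toggle is thrown fully on (value of joint toggle above 0.46 rad), for 0.1 s.
At the end, for the whole second after the job is handed in: Blue spacer on the flange (centre within 4 mm of the axis, within 3 mm of fully down), carousel on the spacer (within 5 mm of the axis, within 3 mm of fully down, level within 3 deg), toggle past +0.46 rad (on) (all of step 2 and value of joint toggle above 0.46 rad); the robot touches nothing.
It fails at once if the breaker is switched on before the carousel is home (value of joint toggle above 0.3 rad and not (horizontal distance between spacer_mid and flange below 0.004 m and z of spacer_mid in the frame of flange between 0.01 and 0.016 m and horizontal distance between carousel_grip and flange below 0.005 m and z of carousel_grip in the frame of flange between 0.089 and 0.095 m and angle between carousel_grip's own z axis and vertical below 0.06 rad)).
It fails at once if the carousel is tipped by more than 30 deg (angle between carousel_grip's own z axis and vertical above 0.52 rad).
It fails at once if a bystander is moved by more than 30 mm (distance of any of tall_spacer_mid, screwdriver_grip, oil_bottle_mid, specimen_jar_mid, petri_dish_mid, marker_mid, wash_bottle_mid from where it was at the start of the episode above 0.03 m).
It also fails if it takes over 72 s, if anything falls off the work surface, if the arm or the gripper's body presses on something with over 40 N, if the wrist force passes 120 N, or if a joint passes its speed limit or range.

## Robot

A 6-joint arm with a two-finger parallel gripper is mounted at the origin on the work surface. World frame = base frame: x ahead of the robot, y to its left, z up, the work surface at z = 0. Lengths are in m, angles in degrees, forces in N, time in s.
With the tool pointing down it reaches from about 0.325 to 1 m from the base axis. Payload 5.1 kg.
Tool frame: the origin (TCP) lies at the very end of the fingers, on their centre line; the grasp point (between the pads) lies robot.tcp_to_grasp behind it (robot.tcp_to_grasp is the distance from the TCP to the grasp point, in m); y points along the fingers, z is the direction in which the jaws open and shut, and the axes are right-handed (so a half turn about y gives the same grasp; the last joint's range is limited). The gripper opens to 85 mm and grips with 20 to 120 N. Pads are 22 mm wide; open, the fingers measure 114 mm over their backs; the gripper's body (76 mm by 85 mm) begins 54 mm behind the grasp point. The pads swing forward as they close: fully open they stand 13 mm farther back than shut.
Start: joints at [66.486, 7.093, 94.555, -0, 78.352, -4.733], TCP at [0.209, 0.615, 0.231] pointing down, gripper open.
Joint ranges: [-149.61, 149.61], [-58.7, 133.49], [1.44, 155.28], [-77.14, 257.14], [18.33, 153.61], [-166.67, 166.67]. Speed limits (degrees/s): [147.25, 147.25, 180, 180, 180, 180].

## Interface

Orientations are given as [roll, pitch, yaw] about the fixed x, y, z axes, in that order (R = Rz(yaw) Ry(pitch) Rx(roll)).
In Python, from rig import robot gives the robot as it stands.
- The arm moves only by the shell command python3 -m pendant 'ROWS' [OPENING] [FORCE]. ROWS is JSON, a list that holds one entry, the list of rows, each a list of 4 numbers: the shift along the tool's x, y, z in m, then the turn about the tool's y in rad. In form: [[[tx, ty, tz, twist], ...]]. A call has 1 to 12 rows; each row is the pose to reach, as a shift and turn from the pose commanded when the call began, along the tool's axes at that moment; what a row does not reach only later rows make up. A row lasts 1/8 s, in which the tool goes at most 62.5 mm and 10.7 degrees, less where a joint would pass 70% of its speed; a pose out of reach is approached as far as the arm can. A call with a gripper value outside its range is refused whole. OPENING is the finger opening in m, from 0 to 0.0854, set as the call begins (- or left out, the last holds). The fingers move at their own pace and stop on an object; FORCE is the grip in N (left out, the last holds). Time passes only in rows, so rows that repeat a pose let the fingers close. It gives the time, the measured TCP pose, the force and the opening at its end, in the units of the state.
- robot.get_state(): the state, without advancing time (a new reading comes with each control period).
- robot.camera(name): name is "side" or "top" or "wrist"; returns a dict with "image" (400x640x3 uint8, red, green, blue), "range_z" (400x640 float32, m along the optical axis (not along the pixel's ray), 0 where there is no reading), "K" (3x3 intrinsics, pixels), "k1" (the pictures are not rectified: a ray, as slopes to the right and down, at radius r is drawn at 1 + k1 r^2 times it, then the intrinsics apply), "R" (3x3) and "t" (3): a world point X has camera coordinates R X + t. Camera axes: x right, y down, z forward; pixel columns grow to the right and rows downward; lengths in m; the calibration is good to about 2 mm. A picture is of the moment at which its call begins.
- robot.sign_off(): hands the job in, once; it reports no verdict.
The state is a dict: "time_s": time; "joint_pos": joint angles; "joint_velocities": joint speeds; "effort": joint torques, N m; "eef_pos": TCP position; "tool_rot": TCP orientation; "ft_force": force on the tool from outside, world axes, zero at the start; "torque": the same for the moment, N m; "gripper_width": finger opening in m.
Only numpy, scipy, OpenCV 4.12 (cv2) and the standard library are available. Lean on these libraries where they do the work, as an engineer would, in place of code of your own. Each camera call takes 0.05 s, during which the arm holds its last target.

## Working session

There is one attempt and no reset: what is moved stays moved. The work goes in short steps, Python scripts to look and compute and a shell command to move; the robot and the scene stay as the last step left them, time stands still between calls to the robot, and variables do not carry over. Pictures are saved under pics/ and viewed, and the job is handed in when it is done.

```bash
ls; mkdir -p pics
python3 - <<'E'
from rig import robot
import cv2,numpy as np,pickle
print(robot.get_state(), robot.tcp_to_grasp)
for n in ("side","top","wrist"):
    c=robot.camera(n); pickle.dump(c,open(f"{n}0.pkl","wb"))
    cv2.imwrite(f"pics/{n}0.png",c["image"][:,:,::-1]); print(n,c["K"].tolist(),c["k1"],np.round(c["R"],3).tolist(),c["t"])
E
```

```text
pics
{'time_s': 0.0, 'joint_pos': array([ 6.64862449e+01,  7.13324221e+00,  9.46368009e+01,  1.67694083e-03,
        7.83531265e+01, -4.73272346e+00]), 'joint_velocities': array([-0.08898695, -0.03677082, -0.10277842, -0.07066591,  0.09017173,
       -0.08552558]), 'effort': array([-3.06712544e-03, -4.23590147e+01, -3.65459454e+01, -2.99207913e-04,
        6.61718601e-03,  3.07160612e-06]), 'eef_pos': array([0.20903466, 0.61479737, 0.23002785]), 'tool_rot': array([-9.01226142e+01,  1.17985190e-02, -1.87813845e+01]), 'ft_force': array([0.59043941, 0.10875545, 0.14114838]), 'torque': array([0.01231032, 0.01422846, 0.00592242]), 'gripper_width': 0.08538228596080315} 0.0187
side [[418.886473922987, 0.0, 311.00463729108486], [0.0, 418.886473922987, 194.04922913096212], [0.0, 0.0, 1.0]] 0.0025278498097010067 [[0.834, -0.552, -0.017], [-0.292, -0.413, -0.863], [0.469, 0.724, -0.505]] [-0.44111836  0.28309226  0.80168862]
top [[385.69255709034695, 0.0, 322.97466572891403], [0.0, 385.69255709034695, 198.5607363445303], [0.0, 0.0, 1.0]] -0.011867905073904159 [[0.011, -1.0, 0.004], [-0.996, -0.012, -0.089], [0.089, -0.003, -0.996]] [0.00705122 0.56501718 1.05529269]
wrist [[294.14538045744786, 0.0, 317.6863285372242], [0.0, 294.14538045744786, 200.08756886757268], [0.0, 0.0, 1.0]] -0.05191228849324313 [[0.321, 0.947, -0.001], [0.909, -0.308, 0.28], [0.265, -0.091, -0.96]] [-0.64985117 -0.03620364  0.3780726 ]
```

View pics/side0.png

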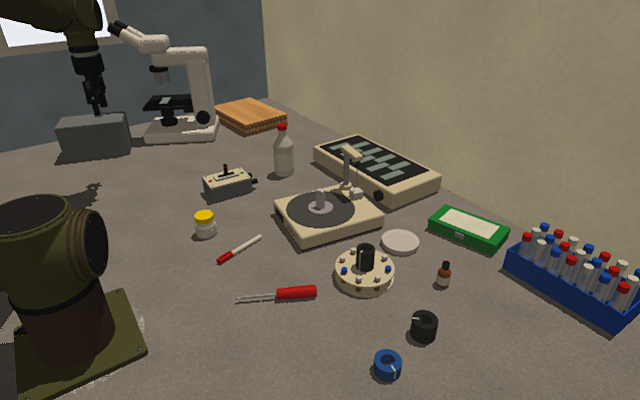

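View pics/top0.png

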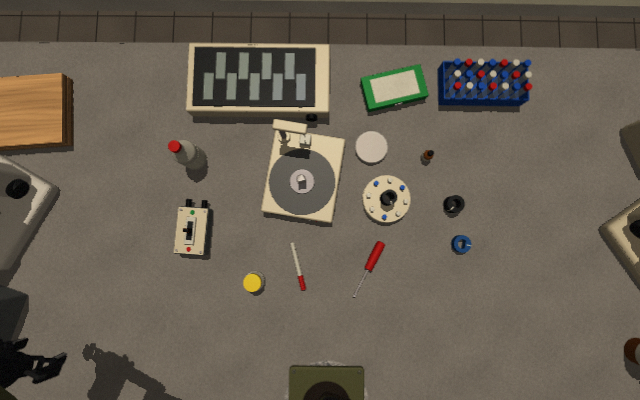

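View pics/wrist0.png

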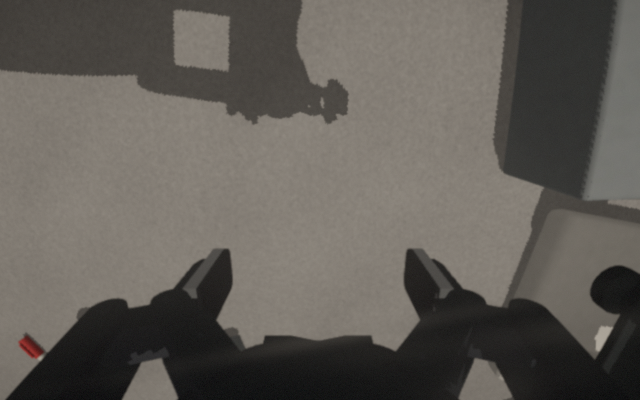

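Top view: spindle at about (302,181), carousel (387,199), blue spacer (461,244), tall spacer (453,204), breaker (192,231). Next I'll turn these pixels into positions.

```bash
cat > h.py <<'E'
import numpy as np,cv2,pickle
def undist(c,u,v):
    K=c["K"]; d=np.array([(u-K[0,2])/K[0,0],(v-K[1,2])/K[1,1]]); s=d.copy()
    for _ in range(20): s=d/(1+c["k1"]*(s@s))
    return s
def plane(c,u,v,z):
    s=undist(c,u,v); r=c["R"].T@np.array([s[0],s[1],1]); o=-c["R"].T@c["t"]
    return o+r*(z-o[2])/r[2]
def proj(c,X):
    p=c["R"]@np.asarray(X,float)+c["t"]; s=p[:2]/p[2]; s=s*(1+c["k1"]*(s@s)); return c["K"][:2,:2]@s+c["K"][:2,2]
def deproj(c,u,v):
    s=undist(c,u,v); z=c["range_z"][int(round(v)),int(round(u))]
    return c["R"].T@(np.array([s[0]*z,s[1]*z,z])-c["t"])
def cloud(c):
    h,w=c["range_z"].shape; K=c["K"]; v,u=np.mgrid[:h,:w]
    d=np.stack([(u-K[0,2])/K[0,0],(v-K[1,2])/K[1,1]],-1); s=d.copy()
    for _ in range(8): s=d/(1+c["k1"]*(s**2).sum(-1,keepdims=True))
    z=c["range_z"]; P=np.stack([s[...,0]*z,s[...,1]*z,z],-1)
    P=(P-c["t"])@c["R"]; P[z==0]=np.nan; return P
def grab(n,tag):
    from rig import robot
    c=robot.camera(n); pickle.dump(c,open(f"{tag}.pkl","wb")); cv2.imwrite(f"pics/{tag}.png",c["image"][:,:,::-1]); return c
def load(t): return pickle.load(open(f"{t}.pkl","rb"))
E
python3 - <<'E'
from h import *
c=load("top0"); P=cloud(c)
np.set_printoptions(precision=4,suppress=True)
def comp(box,zlo,zhi,rgb=None):
    u0,v0,u1,v1=box; Q=P[v0:v1,u0:u1]; m=(Q[...,2]>zlo)&(Q[...,2]<zhi)
    q=Q[m]; 
    if len(q)==0: return None
    lo,hi=q.min(0),q.max(0); (cc,wh,a)=cv2.minAreaRect(q[:,:2].astype(np.float32)); return len(q),np.median(q[:,2]),q.mean(0),'rect',np.array(cc),wh,a
print("blue",comp((445,230,478,262),.02,.035))
print("tall",comp((438,190,470,220),.03,.05))
print("hub",comp((360,170,415,228),.07,.095))
print("plates",comp((355,170,415,228),.025,.05))
print("deck",comp((255,125,352,228),.04,.049))
print("flange",comp((280,160,325,205),.0485,.06))
print("spindle",comp((280,160,325,205),.09,.12))
print("box",comp((168,195,216,262),.045,.055))
print("toggle",comp((168,195,216,262),.075,.11))
print("wash",comp((160,130,210,180),.1,.2), "jar",comp((238,265,270,300),.03,.08))
im=c["image"]; big=lambda u0,v0,u1,v1,k: cv2.resize(im[v0:v1,u0:u1],None,fx=k,fy=k,interpolation=cv2.INTER_CUBIC)
a=cv2.resize(im[150:265,260:480],(770,402),interpolation=cv2.INTER_CUBIC); cv2.imwrite("pics/z1.png",a[:,:,::-1])
cv2.imwrite("pics/z2.png",big(160,190,225,265,7)[:,:,::-1])
E
```

```text
blue (199, np.float64(0.027022221041392208), array([ 0.4439, -0.3732,  0.0268]), 'rect', array([ 0.4439, -0.3738]), (0.0470922626554966, 0.04713001102209091), 0.5497696995735168)
tall (211, np.float64(0.04084991873726415), array([ 0.554 , -0.351 ,  0.0403]), 'rect', array([ 0.5547, -0.3516]), (0.046821482479572296, 0.04787781089544296), 15.352209091186523)
hub (132, np.float64(0.08093813838572546), array([ 0.5663, -0.1622,  0.0805]), 'rect', array([ 0.5676, -0.1622]), (0.037694793194532394, 0.039799388498067856), 86.78667449951172)
plates (1547, np.float64(0.03158431136026274), array([ 0.5668, -0.1606,  0.0326]), 'rect', array([ 0.5684, -0.1625]), (0.12923085689544678, 0.12950947880744934), 0.9542357325553894)
deck (4771, np.float64(0.0462450572530579), array([0.623 , 0.0692, 0.0461]), 'rect', array([0.6304, 0.0712]), (0.1996278166770935, 0.23961973190307617), 81.13135528564453)
flange (717, np.float64(0.05022916529623333), array([0.6098, 0.0714, 0.0505]), 'rect', array([0.6081, 0.072 ]), (0.12226525694131851, 0.12135262042284012), 0.6269111633300781)
spindle (55, np.float64(0.10180300759641252), array([0.6113, 0.0749, 0.1011]), 'rect', array([0.6127, 0.0753]), (0.017363714054226875, 0.022356851026415825), 16.647289276123047)
box (1015, np.float64(0.052544931175792155), array([0.4704, 0.3682, 0.0521]), 'rect', array([0.472 , 0.3706]), (0.08470940589904785, 0.13006487488746643), 86.33613586425781)
toggle (25, np.float64(0.09331988181606714), array([0.4726, 0.3696, 0.0908]), 'rect', array([0.4736, 0.3711]), (0.007796936668455601, 0.013065011240541935), 0.4149928390979767)
wash (517, np.float64(0.12392215797645778), array([0.6741, 0.3741, 0.1325]), 'rect', array([0.6767, 0.3769]), (0.05364859104156494, 0.063422791659832), 68.8904037475586) jar (320, np.float64(0.05966397417685958), array([0.3374, 0.1969, 0.056 ]), 'rect', array([0.3365, 0.1973]), (0.05012928694486618, 0.04806804284453392), 84.09429931640625)
```

View pics/z1.png

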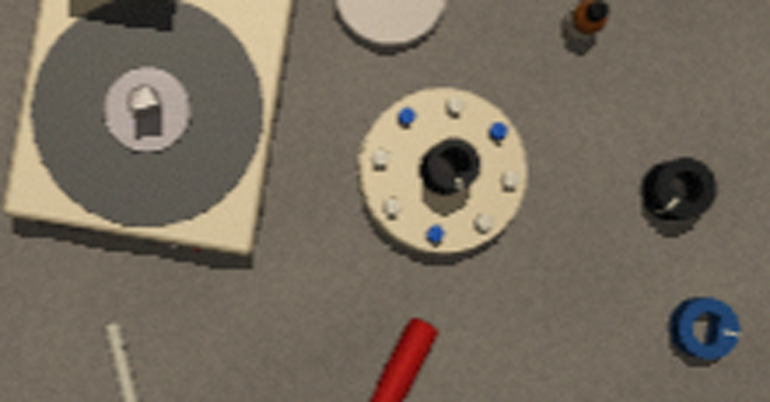

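View pics/z2.png

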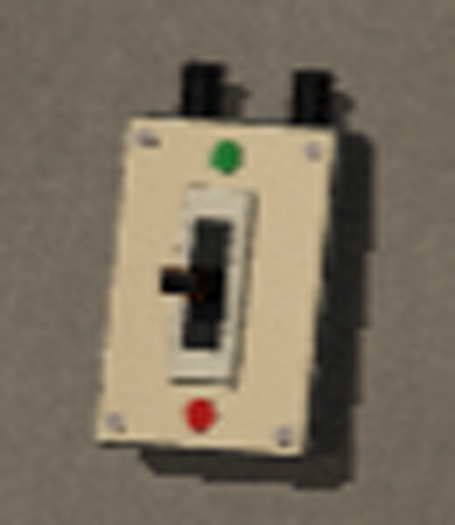

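```bash
cat >> h.py <<'E'
from scipy.spatial.transform import Rotation as Ro
def toolR(s): return Ro.from_euler('xyz',s["tool_rot"],degrees=True).as_matrix()
def goto(X,yaw=None):
    "shift in tool axes and twist (rad) from present measured pose to TCP X, yaw deg"
    from rig import robot
    s=robot.get_state(); R=toolR(s); d=R.T@(np.array(X)-s["eef_pos"]); cy=s["tool_rot"][2]
    tw=None if yaw is None else np.radians(-((yaw-cy)))
    print("t",s["time_s"],"pos",s["eef_pos"],"rot",s["tool_rot"],"j6",s["joint_pos"][5]); print("shift",d.round(4),"twist",tw,"yaw",cy)
E
python3 - <<'E'
from h import *
np.set_printoptions(precision=4,suppress=True)
from rig import robot
s=robot.get_state(); R=toolR(s); w=load("wrist0")
print(R.T@(-w["R"].T@w["t"]-s["eef_pos"])); print(w["R"]@R)
goto([0.53,0.072,0.25],0)
goto([0.444,-0.374,0.15],0)
E
```

```text
[-0.0714 -0.142   0.0005]
[[-0.0006 -0.0004  1.    ]
 [ 0.96   -0.2798  0.0005]
 [ 0.2798  0.96    0.0006]]
t 0.15 pos [0.2091 0.6149 0.2303] rot [-90.0937   0.0079 -18.7802] j6 -4.733846753604737
shift [ 0.4786 -0.0191 -0.4108] twist -0.327776917229043 yaw -18.78023397903308
t 0.15 pos [0.2091 0.6149 0.2303] rot [-90.0937   0.0079 -18.7802] j6 -4.733846753604737
shift [ 0.5408  0.0817 -0.8605] twist -0.327776917229043 yaw -18.78023397903308
```

```bash
python3 -c "
from h import *
goto([0.628,0.075,0.17],0)"
```

```text
t 0.15 pos [0.20910901 0.61494204 0.23033362] rot [-9.00937471e+01  7.91066881e-03 -1.87802340e+01] j6 -4.733846753604737
shift [ 0.5704  0.0609 -0.3762] twist -0.327776917229043 yaw -18.78023397903308
```

```bash
python3 -m pendant '[[[0.57,0.061,-0.376,-0.328],[0.57,0.061,-0.376,-0.328],[0.57,0.061,-0.376,-0.328],[0.57,0.061,-0.376,-0.328],[0.57,0.061,-0.376,-0.328],[0.57,0.061,-0.376,-0.328],[0.57,0.061,-0.376,-0.328],[0.57,0.061,-0.376,-0.328],[0.57,0.061,-0.376,-0.328],[0.57,0.061,-0.376,-0.328],[0.57,0.061,-0.376,-0.328],[0.57,0.061,-0.376,-0.328]]]'
python3 - <<'E'
from h import *
from rig import robot
print(robot.get_state()['eef_pos'])
c=grab("wrist","w1")
E
```

```text
time_s: 1.65
eef_pos: [0.6292, 0.0723, 0.1691]
tool_rot: [-90.0, 0.1, -0.3]
ft_force: [0.2, 0.4, -0.0]
gripper_width: 0.0855
[0.6291905  0.07232231 0.16905584]
```

View pics/w1.png

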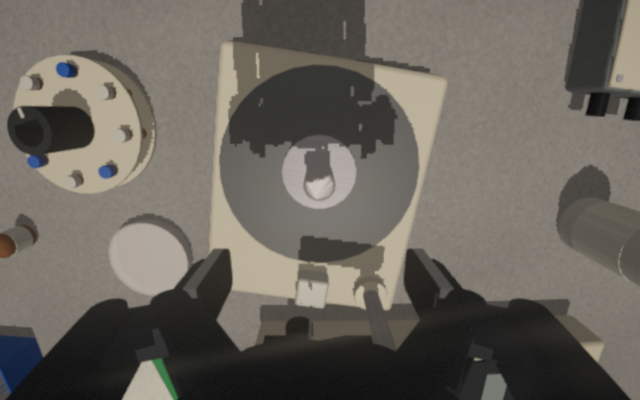

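The wrist view (image down = +x, right = +y) shows the flange at about (319,172) and the spindle top near (319,185). I'll zoom in to find the flat.

Run:
```python
from h import *
np.set_printoptions(precision=4,suppress=True)
c=load("w1"); im=c["image"]; P=cloud(c)
a=cv2.resize(im[120:220,265:375],None,fx=7,fy=6.0,interpolation=cv2.INTER_CUBIC); 
a=cv2.resize(im[130:215,275:365],None,fx=7,fy=7,interpolation=cv2.INTER_NEAREST)
a=cv2.convertScaleAbs(a,alpha=1.2); cv2.imwrite("pics/z3.png",a[:,:,::-1])
z=P[130:215,275:365,2]
zz=np.nan_to_num(z); v=np.clip((zz-0.04)/(0.065),0,1)*255
cv2.imwrite("pics/z4.png",cv2.resize(v.astype(np.uint8),None,fx=7,fy=7,interpolation=cv2.INTER_NEAREST))
m=(zz>0.0995); q=P[130:215,275:365][m]; print(len(q),q.mean(0),cv2.minAreaRect(q[:,:2].astype(np.float32)),q[:,2].min(),q[:,2].max())
# flange by colour brightness
hsv=cv2.cvtColor(im,cv2.COLOR_RGB2HSV); print(im[172,300],im[172,340],im[185,319],im[150,260],im[200,319])
```

```text
500 [0.6101 0.0744 0.1013] ((0.6110525727272034, 0.07497495412826538), (0.016468195244669914, 0.022047681733965874), 13.986008644104004) 0.09951333278837027 0.10325890947786837
[174 166 162] [179 171 167] [204 197 189] [56 55 53] [155 148 143]
```

View pics/z3.png

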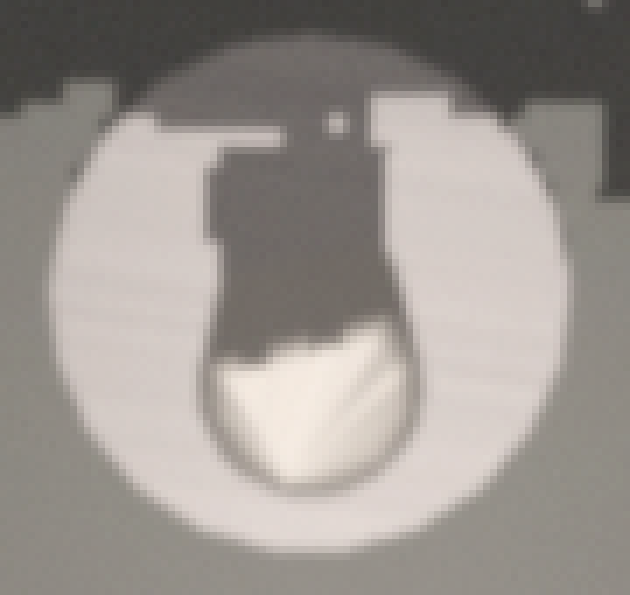

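View pics/z4.png

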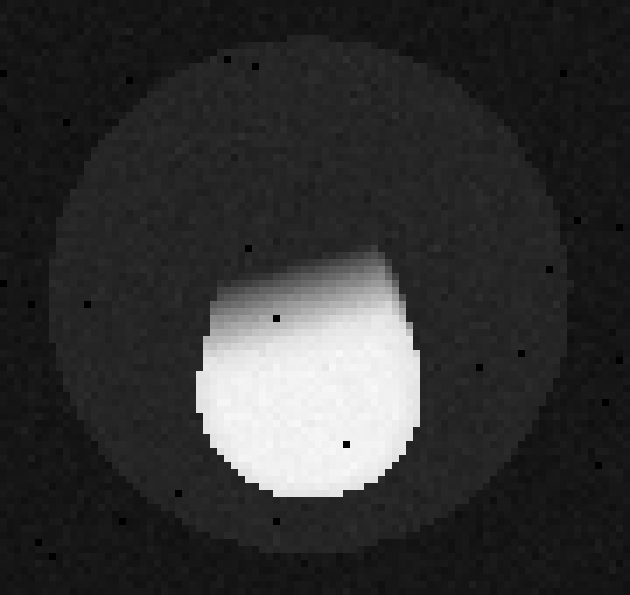

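Run:
```python
from h import *
np.set_printoptions(precision=4,suppress=True)
c=load("w1"); P=cloud(c)[130:215,275:365]; z=np.nan_to_num(P[...,2])
# flange top circle
m=(z>0.0475)&(z<0.053); deck=np.median(z[:8]); print(deck)
fl=(z>0.0482); cs,_=cv2.findContours(fl.astype(np.uint8),cv2.RETR_EXTERNAL,cv2.CHAIN_APPROX_NONE); k=max(cs,key=cv2.contourArea)[:,0]
e=cv2.fitEllipse(k); u,v=e[0][0]+275,e[0][1]+130; print(e,plane(c,u,v,.05), deproj(c,300,172),deproj(c,340,172))
# flat face
q=P[(z>0.054)&(z<0.094)]; q=q[q[:,0]<np.median(q[:,0])+.004]
for _ in range(4):
    o=q.mean(0); w=np.linalg.svd(q-o)[2]; n=w[2]; r=(q-o)@n; q=q[abs(r)<max(2*r.std(),.0007)]
n=n*np.sign(-n[0]); print("n",n,len(q),r.std(),"yaw",np.degrees(np.arctan2(-n[1],-n[0])),o)
# top disc fit
T=P[z>0.0998][:,:2]; fl=np.median(P[z>.0998][:,2]); print(fl)
h=cv2.convexHull(T.astype(np.float32))[:,0]
th=np.radians(13); d=np.array([np.cos(th),np.sin(th)]); t=np.array([-d[1],d[0]]); a=T@d;b=T@t
print("along",a.min(),a.max(),"across",b.min(),b.max(),"centre est", d*(a.max()-.0105)+t*(b.min()+b.max())/2)
```

```text
0.045668996003283155
((43.63811492919922, 41.73737335205078), (72.75654602050781, 73.39149475097656), 82.03834533691406) [0.6075 0.074  0.05  ] [0.6073 0.0574 0.0518] [0.6078 0.0933 0.0497]
n [-0.9674 -0.2532 -0.0018] 226 0.00013908181701724373 yaw 14.669892323101118 [0.603  0.0726 0.0755]
0.10143069803875843
along 0.6044427777760515 0.6196913344609967 across -0.07546191630802453 -0.053969669915221306 centre est [0.6081 0.074 ]
```

```bash
python3 -c "
from h import *
goto([0.458,-0.374,0.10],0)"
```

```text
t 1.7 pos [0.62819699 0.07416617 0.16928517] rot [-89.99025654   0.1043156   -0.16856068] j6 -87.96908897119745
shift [-0.1688  0.0695 -0.4487] twist -0.002941938869191585 yaw -0.16856068079016778
```

```bash
python3 -m pendant '[[[-0.06,0,-0.16,0],[-0.12,0,-0.3,0],[-0.12,0,-0.3,0],[-0.12,0,-0.3,0],[-0.12,0,-0.3,0],[-0.169,0.069,-0.449,0],[-0.169,0.069,-0.449,0],[-0.169,0.069,-0.449,0],[-0.169,0.069,-0.449,0],[-0.169,0.069,-0.449,0]]]'
python3 - <<'E'
from h import *
from rig import robot
print(robot.get_state()['eef_pos'],robot.get_state()['joint_pos'])
c=grab("wrist","w2")
E
```

```text
time_s: 2.95
eef_pos: [0.4594, -0.372, 0.1015]
tool_rot: [-90.0, -0.0, 0.1]
ft_force: [0.0, -0.3, -0.8]
gripper_width: 0.0852
[ 0.45937199 -0.37195044  0.10145091] [-4.42149120e+01  6.35335849e+00  1.08469489e+02  3.57647564e-02
  6.51964271e+01 -1.34291719e+02]
```

View pics/w2.png

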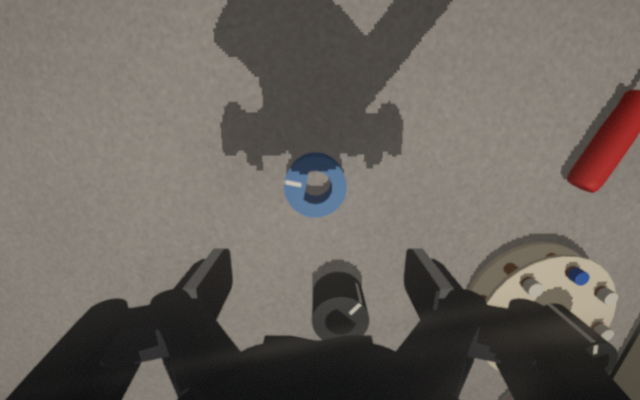

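Blue spacer at (316,185), white mark towards (292,184), i.e. towards -y.

```bash
cat > blue.py <<'E'
from h import *
import sys
np.set_printoptions(precision=4,suppress=True)
c=load("w2"); im=c["image"]; P=cloud(c); sl=(slice(140,230),slice(270,365)); z=np.nan_to_num(P[sl][...,2])
m=(z>.021)&(z<.033); cs,_=cv2.findContours(m.astype(np.uint8),cv2.RETR_EXTERNAL,cv2.CHAIN_APPROX_NONE); k=max(cs,key=cv2.contourArea)[:,0]
e=cv2.fitEllipse(k); print(e, "centre",plane(c,e[0][0]+270,e[0][1]+140,.026),"medz",np.median(z[m]))
C=plane(c,e[0][0]+270,e[0][1]+140,.026)
hsv=cv2.cvtColor(im,cv2.COLOR_RGB2HSV)[sl]
w=m&(hsv[...,1]<60)&(hsv[...,2]>120); ys,xs=np.nonzero(w); print(len(xs))
pts=np.array([plane(c,x+270,y+140,.026)[:2] for x,y in zip(xs,ys)]); print(pts.mean(0),pts.mean(0)-C[:2])
d=pts.mean(0)-C[:2]; print("yaw",np.degrees(np.arctan2(-d[1],-d[0])), cv2.fitLine(pts.astype(np.float32),cv2.DIST_L2,0,.01,.01).ravel())
a=cv2.resize(im[sl],None,fx=7,fy=6,interpolation=cv2.INTER_NEAREST); cv2.imwrite("pics/z5.png",a[:,:,::-1])
# bore inner contour
hole=(~m).astype(np.uint8); n,l,st,ce=cv2.connectedComponentsWithStats(hole)
for i in range(1,n):
    if 50<st[i,4]<1500:
        print(st[i],ce[i]); hy,hx=np.nonzero(l==i); Q=np.array([plane(c,x+270,y+140,.026)[:2] for x,y in zip(hx,hy)])-C[:2]
        v=np.linalg.eigh(np.cov(Q.T)); print(v, Q.mean(0))
E
python3 blue.py
```

```text
((44.6559944152832, 46.61185836791992), (61.14320755004883, 61.942569732666016), 95.57926177978516) centre [ 0.441  -0.3735  0.026 ] medz 0.025616796731157222
184
[ 0.4455 -0.3835] [ 0.0045 -0.0101]
yaw 114.05282985701041 [ 0.5597  0.8287  0.4455 -0.3835]
[ 33  31  29  32 692] [47.1228 47.1243]
EighResult(eigenvalues=array([0., 0.]), eigenvectors=array([[-0.2136, -0.9769],
       [-0.9769,  0.2136]])) [0.0004 0.0019]
```

View pics/z5.png

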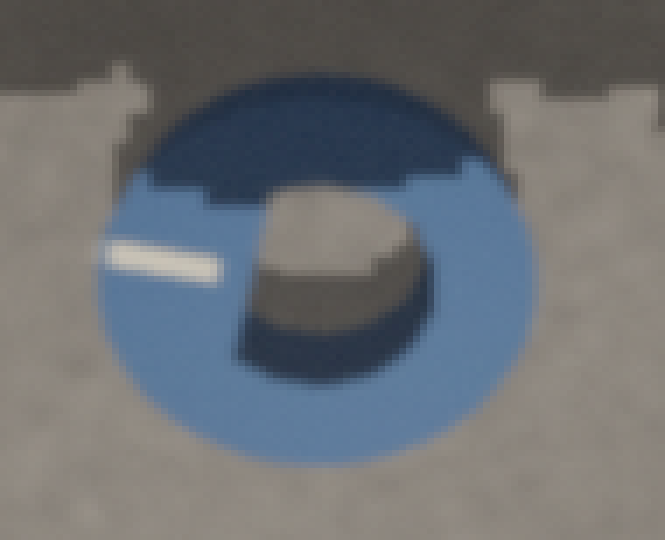

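```bash
python3 -c "
from h import *
goto([0.441,-0.3735,0.005],0)"
```

```text
t 3.0 pos [ 0.4597724  -0.37183757  0.10190983] rot [-9.00047974e+01 -4.08379097e-02  1.09418581e-01] j6 -134.2974206909686
shift [-0.0188  0.0969 -0.0016] twist 0.0019097145077586755 yaw 0.1094185813694756
```

```bash
python3 -m pendant '[[[-0.019,0.05,-0.001,0],[-0.019,0.085,-0.001,0],[-0.019,0.096,-0.001,0],[-0.019,0.096,-0.001,0],[-0.019,0.096,-0.001,0]]]'; python3 -c "
from h import *
goto([0.441,-0.3735,0.005],0)"
```

```text
time_s: 3.62
eef_pos: [0.4416, -0.375, 0.0075]
tool_rot: [-90.2, -0.1, 0.1]
ft_force: [-0.1, 0.2, -0.5]
gripper_width: 0.0855
t 3.625 pos [ 0.44160755 -0.37497392  0.00751012] rot [-9.01519122e+01 -1.49698092e-01  6.51097718e-02] j6 -135.70976752500522
shift [-0.0006  0.0025  0.0015] twist 0.0011363798936230296 yaw 0.06510977182812505
```

```bash
python3 -m pendant '[[[-0.001,0.002,0.001,0],[-0.001,0.002,0.001,0],[-0.001,0.002,0.001,0],[-0.001,0.002,0.001,0],[-0.001,0.002,0.001,0],[-0.001,0.002,0.001,0]]]' 0.03 45; python3 -c "
from h import *
c=grab('wrist','w3')
goto([0.608,0.074,0.14],-66)"
```

```text
time_s: 4.38
eef_pos: [0.4395, -0.3737, 0.0043]
tool_rot: [-90.1, -0.1, 0.0]
ft_force: [-2.1, 1.7, 5.5]
gripper_width: 0.0468
t 4.425 pos [ 0.43943687 -0.37368641  0.00427088] rot [-9.00500262e+01 -4.93650879e-02  6.94725110e-03] j6 -135.71604091334896
shift [ 0.1687 -0.136   0.4475] twist 1.152038558721989 yaw 0.006947251104220793
```

View pics/w3.png

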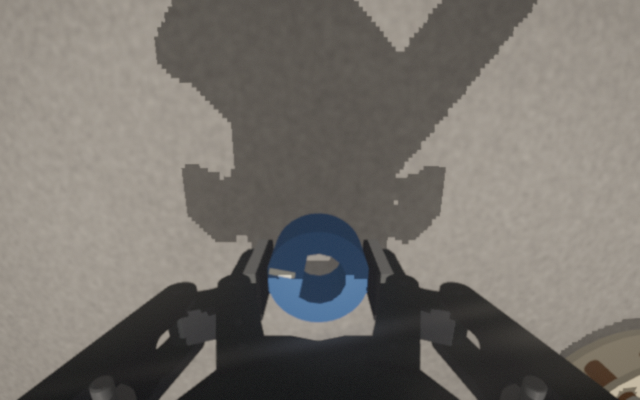

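Gripped (width 46.8 mm), top ring at about (318,272), centred between the fingers. I'll measure its centre and yaw in the hand.

```bash
cat > inhand.py <<'E'
from h import *
import sys
np.set_printoptions(precision=4,suppress=True)
from rig import robot
s=robot.get_state(); tag=sys.argv[1]; H=float(sys.argv[2]) # top height
c=load(tag); im=c["image"]; P=cloud(c); sl=(slice(195,335),slice(255,380)); z=np.nan_to_num(P[sl][...,2]); hsv=cv2.cvtColor(im,cv2.COLOR_RGB2HSV)[sl]
m=(abs(z-H)<.004)&(hsv[...,0]>95)&(hsv[...,0]<125)&(hsv[...,1]>80)
ys,xs=np.nonzero(m); Q=np.array([plane(c,x+255,y+195,H)[:2] for x,y in zip(xs,ys)])
h=cv2.convexHull(Q.astype(np.float32)); C,r=cv2.minEnclosingCircle(h); print("circle",C,r,len(Q))
w=(abs(z-H)<.006)&(hsv[...,1]<70)&(hsv[...,2]>110); n,l,st,ce=cv2.connectedComponentsWithStats(w.astype(np.uint8)); 
for i in range(1,n):
    if st[i,4]>8:
        hy,hx=np.nonzero(l==i); pq=np.array([plane(c,x+255,y+195,H)[:2] for x,y in zip(hx,hy)]); d=pq.mean(0)-np.array(C); print("mark",st[i],d,np.hypot(*d),np.degrees(np.arctan2(-d[1],-d[0])))
print("in tool", toolR(s).T@(np.array([*C,H])-s["eef_pos"]))
a=cv2.resize(im[sl],None,fx=6,fy=4.2,interpolation=cv2.INTER_NEAREST); a=cv2.resize(im[sl],None,fx=4.2,fy=4.2,interpolation=cv2.INTER_NEAREST);cv2.imwrite(f"pics/zi_{tag}.png",a[:,:,::-1])
E
python3 inhand.py w3 .026
```

```text
circle (0.4409435987472534, -0.3729380667209625) 0.02462179772555828 5583
mark [ 15  74  25  10 150] [-0.0022 -0.0164] 0.016588748589100782 82.25755512194183
mark [ 86 106  21  17  25] [0.018 0.016] 0.024050040570007168 -138.38487995975507
mark [ 22 109  28  17  34] [ 0.0199 -0.0134] 0.023976492848894575 145.9128387261888
mark [ 76 123   9   3   9] [0.023  0.0085] 0.024528198260480583 -159.81323596125586
in tool [ 0.0015 -0.0217  0.0007]
```

View pics/zi_w3.png

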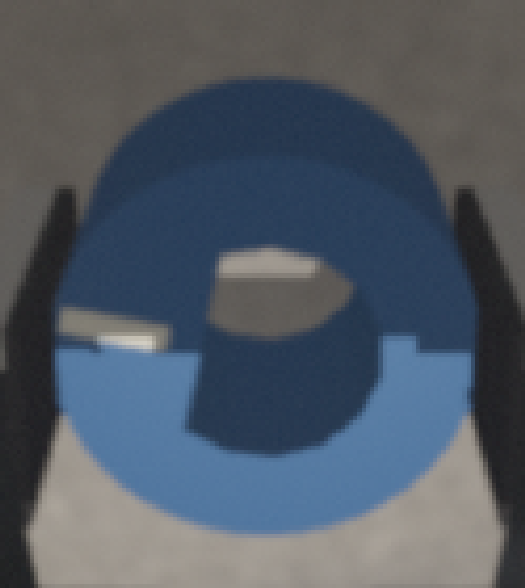

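```bash
python3 -m pendant '[[[0,-0.06,0,0],[0.0,-0.121,0.0,0],[0.05,-0.135,0.05,0.18],[0.07,-0.135,0.1,0.36],[0.09,-0.135,0.16,0.54],[0.11,-0.135,0.22,0.72],[0.13,-0.135,0.28,0.9],[0.15,-0.135,0.34,1.08],[0.16,-0.135,0.4,1.16],[0.168,-0.125,0.448,1.16],[0.168,-0.12,0.448,1.16],[0.168,-0.12,0.448,1.16]]]'; python3 -c "
from h import *
c=grab('wrist','w4')
grab('side','s4')
goto([0.6074,0.0749,0.12],-66.5)"
```

```text
time_s: 5.92
eef_pos: [0.6058, 0.0751, 0.1217]
tool_rot: [-90.2, 0.0, -66.4]
ft_force: [0.7, -0.2, -1.9]
gripper_width: 0.0465
t 6.025 pos [0.60654397 0.07357364 0.12285272] rot [-9.00657218e+01 -8.24338548e-03 -6.65138041e+01] j6 -21.57528163366606
shift [-0.0009  0.0029  0.0013] twist -0.00024092668746066316 yaw -66.51380408236356
```

View pics/w4.png

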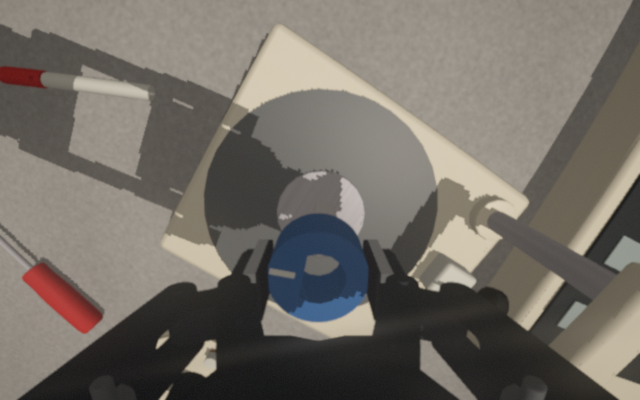

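```bash
cat > fl.py <<'E'
from h import *
import sys
from scipy.optimize import least_squares
np.set_printoptions(precision=4,suppress=True)
from rig import robot
s=robot.get_state(); c=load(sys.argv[1]); P=cloud(c); z=np.nan_to_num(P[...,2])
# dark disc edge & flange edge by depth step: flange top points
S=P[165:222,265:375].reshape(-1,3); b=np.median(P[150:165,300:340,2]); print("disc z",b)
S=S[np.isfinite(S[:,2])]; f=S[(S[:,2]>b+.0025)&(S[:,2]<b+.0075)]
m=((z>b+.0025)&(z<b+.0075)).astype(np.uint8); m[:150]=0;m[230:]=0;m[:,:260]=0;m[:,380:]=0
m=cv2.morphologyEx(m,cv2.MORPH_OPEN,np.ones((3,3))); cs,_=cv2.findContours(m,cv2.RETR_EXTERNAL,cv2.CHAIN_APPROX_NONE); k=max(cs,key=cv2.contourArea)[:,0]
k=k[k[:,1]<210]; X=np.array([plane(c,u,v,.05)[:2] for u,v in k])
# radius fixed 34, robust
r=least_squares(lambda p:np.hypot(*(X-p).T)-.034,X.mean(0)+[0,0.01],loss='soft_l1',f_scale=.0007); print("flange",r.x,len(X),np.sqrt((r.fun**2).mean()))
C=np.array([*r.x,.05]); cc=c
print("in tool",toolR(s).T@(C-s["eef_pos"]))
E
python3 fl.py w4; python3 inhand.py w4 .1435
```

```text
disc z nan
circle (0.606371283531189, 0.07464639097452164) 0.024241730570793152 5511
mark [ 15  74  24   9 114] [-0.0161 -0.0045] 0.016726361549207217 15.762341812428744
mark [ 22 109  31  17  46] [-0.0035 -0.0237] 0.02396069030968894 81.60450983315386
mark [ 78 110  26  16  40] [ 0.0203 -0.0129] 0.024009498910197987 147.53585372218538
mark [ 55 126  15   1  15] [ 0.0095 -0.0223] 0.024192791397708448 113.02109392307212
in tool [-0.001  -0.0206  0.0002]Traceback (most recent call last):
  File "fl.py", line 11, in <module>
    m=cv2.morphologyEx(m,cv2.MORPH_OPEN,np.ones((3,3))); cs,_=cv2.findContours(m,cv2.RETR_EXTERNAL,cv2.CHAIN_APPROX_NONE); k=max(cs,key=cv2.contourArea)[:,0]
                                                                                                                             ~~~^^^^^^^^^^^^^^^^^^^^^^^^
ValueError: max() iterable argument is empty
```

View pics/zi_w4.png

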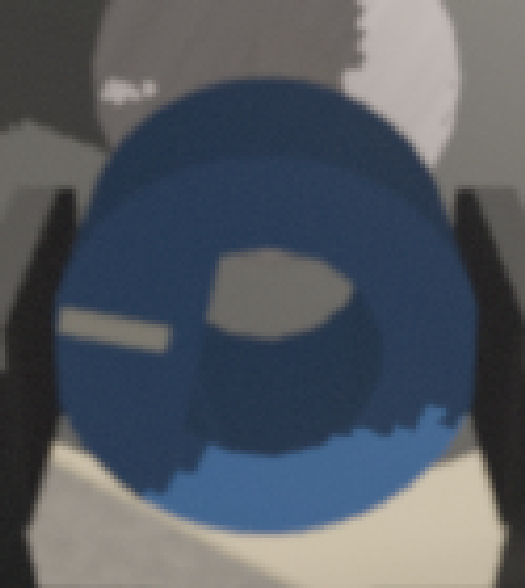

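```bash
sed -i 's/np.median(P/np.nanmedian(P/' fl.py; python3 fl.py w4
```

```text
disc z 0.04560150200834071
flange [0.5938 0.1181] 155 0.01266777283077448
in tool [-0.0459  0.0728  0.0062]
```

Run:
```python
from h import *
from scipy.optimize import least_squares
c=load("w4"); P=cloud(c); z=P[...,2]
print(np.round(z[160:215:4,320]*1000,1)); print(np.round(z[200,265:375:5]*1000,1))
m=((z>.0478)&(z<.0535)).astype(np.uint8); m[:160]=0;m[225:]=0;m[:,:272]=0;m[:,:]*=1;m[:,370:]=0
m=cv2.morphologyEx(m,cv2.MORPH_CLOSE,np.ones((3,3)));m=cv2.morphologyEx(m,cv2.MORPH_OPEN,np.ones((3,3)))
n,l,st,ce=cv2.connectedComponentsWithStats(m); i=1+np.argmax(st[1:,4]); print(st[i])
X=[]
for v in range(165,226):
    u=np.nonzero(l[v]==i)[0]
    if len(u)==0: continue
    X+= [plane(c,u[0]-.5,v,.05)[:2],plane(c,u[-1]+.5,v,.05)[:2]]
X=np.array(X); r=least_squares(lambda p:np.hypot(*(X-p).T)-.034,[.608,.074],loss='soft_l1',f_scale=.0005); print(r.x,np.abs(r.fun).mean(),len(X))
```

```text
[45.1 46.5 44.8 48.8 49.6 48.5 48.5 49.6 50.8 49.8 50.8 60.8 69.6 78.5]
[45.7 44.3 46.8 49.2 49.8 49.8 49.2 50.  50.1 50.3 50.  50.8 48.4 48.4
 49.  48.8 49.3 49.6 50.2 49.1 45.3 45. ]
[ 277  171   88   54 3159]
[0.60860218 0.07370621] 0.00030738350705632753 108
```

```bash
python3 -m pendant '[[[0.002,0,0.002,0.02],[0.002,0.006,0.002,0.02],[0.002,0.012,0.002,0.02],[0.002,0.016,0.002,0.02],[0.002,0.018,0.002,0.02],[0.002,0.02,0.002,0.02],[0.002,0.022,0.002,0.02],[0.002,0.022,0.002,0.02]]]'
```

```text
time_s: 7.02
eef_pos: [0.6093, 0.0743, 0.1021]
tool_rot: [-90.0, 0.1, -67.6]
ft_force: [-4.0, 1.3, 3.8]
gripper_width: 0.0463
```

```bash
python3 -m pendant '[[[0,0.003,-0.0005,0],[0,0.006,-0.0005,0],[0,0.009,-0.0005,0],[0,0.012,-0.0005,0],[0,0.012,-0.0005,0]]]'; python3 -c "
from rig import robot
s=robot.get_state();print(s['torque'])"
```

```text
time_s: 7.65
eef_pos: [0.6083, 0.0748, 0.0886]
tool_rot: [-90.0, 0.1, -67.6]
ft_force: [-1.6, 4.7, -0.2]
gripper_width: 0.0467
[ 0.78512649  0.4109743  -0.04288613]
```

```bash
python3 -m pendant '[[[-0.0005,0.004,0,0],[-0.0005,0.008,0,0],[-0.0005,0.012,0,0],[-0.0005,0.016,0,0],[-0.0005,0.02,0,0],[-0.0005,0.024,0,0],[-0.0005,0.024,0,0]]]'; python3 -c "
from rig import robot
s=robot.get_state();print(s['torque'])"
```

```text
time_s: 8.52
eef_pos: [0.6082, 0.0748, 0.0643]
tool_rot: [-90.0, 0.1, -67.6]
ft_force: [-2.2, 5.6, -1.3]
gripper_width: 0.0467
[0.76298515 0.30886746 0.00681651]
```

```bash
python3 -m pendant '[[[-0.0005,0.003,0,0],[-0.0005,0.006,0,0],[-0.0005,0.008,0,0],[-0.0005,0.0095,0,0],[-0.0005,0.0105,0,0],[-0.0005,0.0105,0,0]]]'; python3 -c "
from rig import robot
s=robot.get_state();print(s['torque'])"
```

```text
time_s: 9.28
eef_pos: [0.6084, 0.075, 0.0544]
tool_rot: [-90.0, 0.1, -67.6]
ft_force: [-2.9, 3.9, 1.6]
gripper_width: 0.0465
[0.68096741 0.48487016 0.02576345]
```

```bash
python3 -m pendant '[[[0,0.001,0,0],[0,0.002,0,0],[0,0.002,0,0]]]'; python3 -c "
from h import *
c=grab('wrist','w5')
from rig import robot
s=robot.get_state();print(s['ft_force'])"; python3 inhand.py w5 .076
```

```text
time_s: 9.65
eef_pos: [0.6084, 0.075, 0.0542]
tool_rot: [-90.1, 0.1, -67.6]
ft_force: [-9.3, 4.5, 9.6]
gripper_width: 0.0464
[-8.30621363  4.52228723 10.06906319]
circle (0.6086831092834473, 0.07439591735601425) 0.024646228179335594 4465
mark [ 53  61  31  14 145] [-0.0009  0.0093] 0.009355115825835843 -84.51903232175573
mark [ 14  74  26   9 129] [-0.016  -0.0041] 0.016502427208024896 14.260081300317527
in tool [ 0.0007 -0.0217 -0.    ]
```

View pics/w5.png

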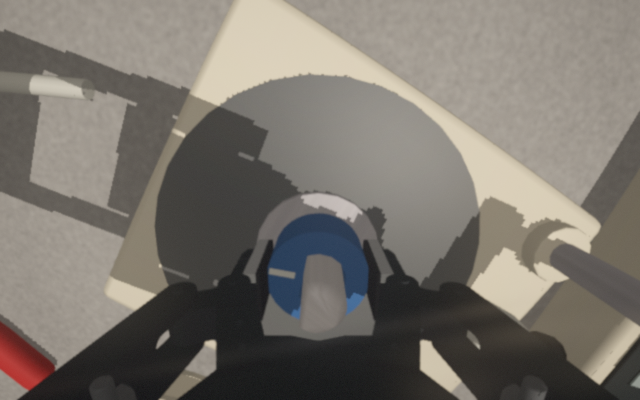

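Run:
```python
from h import *
c=load("w5"); P=cloud(c); im=c["image"]; hsv=cv2.cvtColor(im,cv2.COLOR_RGB2HSV)
m=(hsv[...,0]>95)&(hsv[...,0]<125)&(hsv[...,1]>80); z=P[...,2][m]; z=z[(z>.06)&(z<.1)]; print(np.histogram(z,bins=np.arange(.06,.096,.002)))
m2=np.zeros_like(m); m2[270:300,290:300]=1; print(np.nanmedian(P[...,2][m2&m]))
z=P[195:210,300:335,2]; print(np.nanmedian(z))
```

```text
(array([ 103,  117,  122,  117,  137,  141,  172, 3520,  770,    3,    0,
          0,    0,    0,    0,    1,    0]), array([0.06 , 0.062, 0.064, 0.066, 0.068, 0.07 , 0.072, 0.074, 0.076,
       0.078, 0.08 , 0.082, 0.084, 0.086, 0.088, 0.09 , 0.092, 0.094]))
0.07547257146464019
0.04955430803803299
```

Spacer top is 25.9 mm above the flange and the push met 10 N, so it is home. Now releasing and going to look at the carousel.

```bash
python3 -m pendant '[[[0,0,0,0],[0,0,0,0],[0,0,0,0],[0,-0.03,0,0],[0,-0.06,0,0],[0,-0.1,0,0],[0,-0.1,0,0]]]' 0.0854; python3 -c "
from h import *
goto([.573,-.177,.15],-67.6)"
```

```text
time_s: 10.58
eef_pos: [0.6116, 0.0744, 0.1575]
tool_rot: [-89.5, -0.2, -67.6]
ft_force: [0.0, -0.2, 0.2]
gripper_width: 0.0849
t 10.575 pos [0.61157944 0.07441314 0.15750962] rot [-89.54597827  -0.19155019 -67.60718259] j6 -20.430589026173912
shift [ 0.2177  0.0072 -0.1315] twist -0.00012535990225427245 yaw -67.60718259331934
```

```bash
python3 -m pendant '[[[0.218,0.007,-0.131,0],[0.218,0.007,-0.131,0],[0.218,0.007,-0.131,0],[0.218,0.007,-0.131,0],[0.218,0.007,-0.131,0],[0.218,0.007,-0.131,0],[0.218,0.007,-0.131,0]]]'; python3 -c "
from h import *
c=grab('wrist','w6'); c=grab('top','t6')"
```

```text
time_s: 11.45
eef_pos: [0.5707, -0.1756, 0.1453]
tool_rot: [-90.0, 0.0, -67.5]
ft_force: [0.0, 0.9, -0.6]
gripper_width: 0.0848
```

View pics/w6.png

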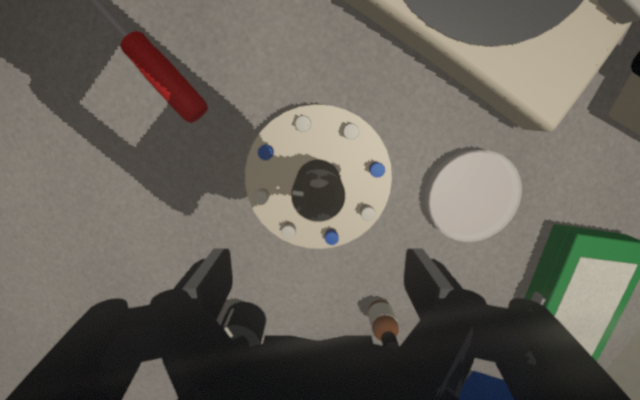

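Carousel hub top at about (318,190), with its mark towards (297,193), screen left.

Run:
```python
from h import *
from scipy.optimize import least_squares
np.set_printoptions(precision=4,suppress=True)
c=load("w6"); im=c["image"]; P=cloud(c); z=np.nan_to_num(P[...,2])
m=np.zeros(z.shape,np.uint8); m[150:230,285:355]=((z>.075)&(z<.087))[150:230,285:355]
cs,_=cv2.findContours(m,cv2.RETR_EXTERNAL,cv2.CHAIN_APPROX_NONE); k=max(cs,key=cv2.contourArea)[:,0]; e=cv2.fitEllipse(k); C=plane(c,*e[0],.08); print(e,C,np.median(z[m>0]))
m=np.zeros(z.shape,np.uint8); m[90:260,230:400]=((z>.02)&(z<.036))[90:260,230:400]
cs,_=cv2.findContours(m,cv2.RETR_EXTERNAL,cv2.CHAIN_APPROX_NONE); k=max(cs,key=cv2.contourArea)[:,0]; e=cv2.fitEllipse(k); zp=np.median(z[m>0]);print("plate",e,zp,plane(c,*e[0],zp))
a=cv2.resize(im[150:230,280:360],None,fx=7,fy=7,interpolation=cv2.INTER_NEAREST); a=cv2.convertScaleAbs(a,alpha=2.2); cv2.imwrite("pics/z6.png",a[:,:,::-1])
```

```text
((317.5783996582031, 195.06166076660156), (52.63271713256836, 53.6475944519043), 89.93033599853516) [ 0.565  -0.1614  0.08  ] 0.07956008239467202
plate ((317.6659240722656, 176.42015075683594), (143.46121215820312, 146.1703338623047), 89.72257995605469) 0.029613231743805264 [ 0.5637 -0.1582  0.0296]
```

View pics/z6.png

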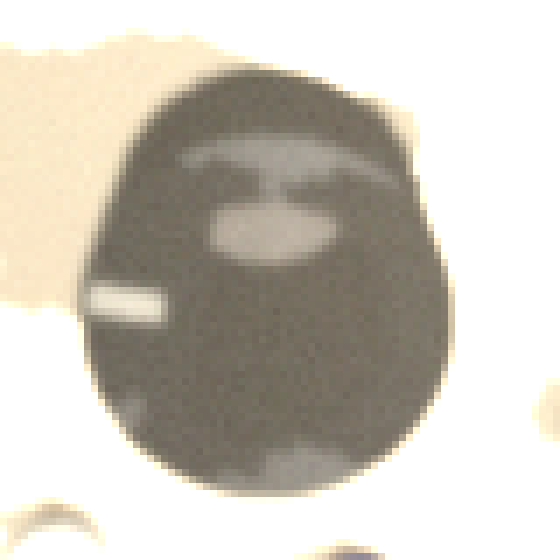

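```bash
python3 -c "
from h import *
goto([.565,-.1614,.048],-67.5)"
```

```text
t 11.55 pos [ 0.57090675 -0.1754585   0.14564674] rot [-9.00079274e+01  1.17979674e-02 -6.74715538e+01] j6 -44.76352701246926
shift [-0.0152  0.0976 -0.0001] twist 0.0004964805660363778 yaw -67.47155375895585
```

```bash
python3 -m pendant '[[[-0.015,0,0,0],[-0.015,0.03,0,0],[-0.015,0.06,0,0],[-0.015,0.085,0,0],[-0.015,0.098,0,0],[-0.015,0.098,0,0],[-0.015,0.098,0,0]]]'; python3 -m pendant '[[[0,0,0,0],[0,0,0,0],[0,0,0,0],[0,0,0,0],[0,0,0,0],[0,0,0,0]]]' 0.025 60; python3 -c "
from h import *
c=grab('wrist','w7')
goto([.565,-.1614,.048],-67.5)"
```

```text
time_s: 12.42
eef_pos: [0.5658, -0.1631, 0.0491]
tool_rot: [-89.9, -0.1, -67.6]
ft_force: [0.2, -0.2, 0.3]
gripper_width: 0.0857
time_s: 13.18
eef_pos: [0.5656, -0.1633, 0.0487]
tool_rot: [-89.9, -0.1, -67.6]
ft_force: [0.3, 0.5, 5.7]
gripper_width: 0.0385
t 13.225 pos [ 0.56562209 -0.16332907  0.04868843] rot [-8.99303167e+01 -6.39384014e-02 -6.76033975e+01] j6 -43.728938079641075
shift [-0.002   0.0007  0.0002] twist -0.0018046261564299592 yaw -67.60339746236235
```

View pics/w7.png

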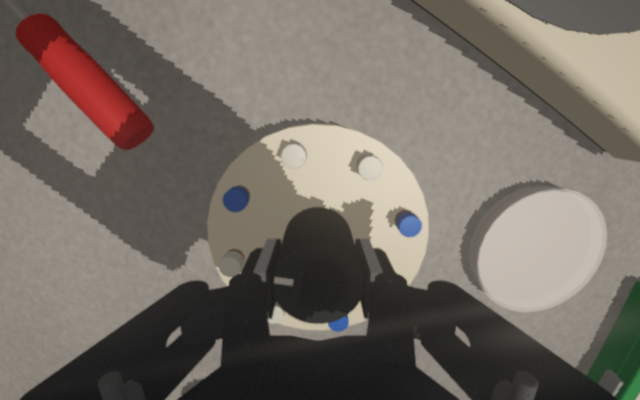

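Hub gripped (38.5 mm), its top at about (318,283) with the mark at (284,281).

```bash
cat > hub.py <<'E'
from h import *
import sys
np.set_printoptions(precision=4,suppress=True)
from rig import robot
s=robot.get_state(); c=load(sys.argv[1]); H=float(sys.argv[2]); im=c["image"]; P=cloud(c); z=np.nan_to_num(P[...,2])
sl=(slice(235,335),slice(265,372)); m=np.zeros(z.shape,np.uint8); m[sl]=(abs(z-H)<.004)[sl]
ys,xs=np.nonzero(m); Q=np.array([plane(c,x,y,H)[:2] for x,y in zip(xs,ys)]); T=(Q-s["eef_pos"][:2])@toolR(s)[:2][:,[0,2]]
print("toolx range",np.percentile(T[:,0],[.3,99.7]),"toolz",np.percentile(T[:,1],[.5,99.5]),"medz",np.median(z[m>0]))
a=cv2.resize(im[sl],None,fx=6,fy=6,interpolation=cv2.INTER_NEAREST); a=cv2.convertScaleAbs(a,alpha=3); cv2.imwrite(f"pics/zh_{sys.argv[1]}.png",a[:,:,::-1])
k=cv2.findContours(m,cv2.RETR_EXTERNAL,cv2.CHAIN_APPROX_NONE)[0]; k=max(k,key=cv2.contourArea)[:,0]; e=cv2.fitEllipse(cv2.convexHull(k)); C=plane(c,*e[0],H); print(e,"C",C,"tool",toolR(s).T@(C-s["eef_pos"]))
E
python3 hub.py w7 .08
```

```text
toolx range [-0.0221  0.0177] toolz [-0.0211  0.0218] medz 0.07944460491777247
((317.60748291015625, 281.3017883300781), (83.46534729003906, 119.6964340209961), 88.89898681640625) C [ 0.5645 -0.1602  0.08  ] tool [-0.0033 -0.0313  0.0002]
```

View pics/zh_w7.png

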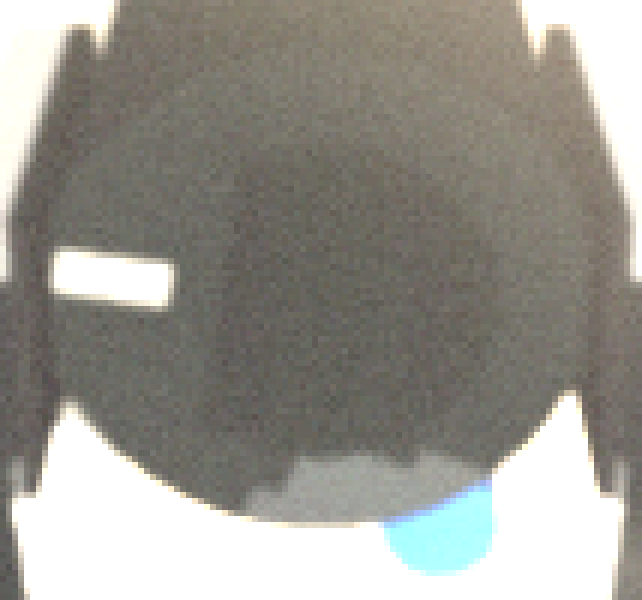

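```bash
python3 -m pendant '[[[0,-0.02,0,0],[0,-0.06,0,0],[0,-0.1,0,0],[0,-0.116,0,0],[-0.04,-0.116,0.026,0.02],[-0.08,-0.116,0.052,0.04],[-0.12,-0.116,0.078,0.04],[-0.16,-0.116,0.104,0.04],[-0.185,-0.116,0.12,0.04],[-0.2,-0.116,0.13,0.04],[-0.2,-0.116,0.13,0.04],[-0.2,-0.116,0.13,0.04]]]'; python3 -c "
from h import *
c=grab('wrist','w8');c=grab('side','s8')
goto([.6095,.0717,.16],-69.8)"; python3 hub.py w8 .195
```

```text
time_s: 14.72
eef_pos: [0.6086, 0.0704, 0.1634]
tool_rot: [-90.1, -0.0, -69.9]
ft_force: [0.3, 0.0, -2.4]
gripper_width: 0.0385
t 14.825 pos [0.60876921 0.07023306 0.16368314] rot [-9.00260268e+01 -9.95271066e-03 -6.99746948e+01] j6 -18.448230017197236
shift [-0.0011  0.0037  0.0012] twist -0.0030489991827741 yaw -69.97469478491179
toolx range [-0.0224  0.0173] toolz [-0.0212  0.0217] medz 0.1941270598841775
((318.0924072265625, 281.69537353515625), (82.373291015625, 120.38419342041016), 90.35941314697266) C [0.6079 0.0736 0.195 ] tool [-0.0035 -0.0313  0.0003]
```

View pics/w8.png

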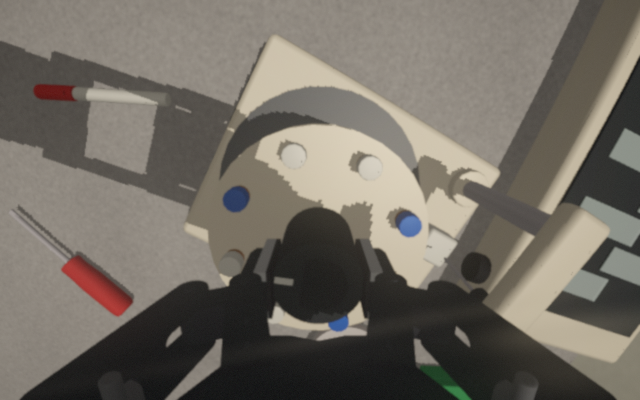

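View pics/s8.png

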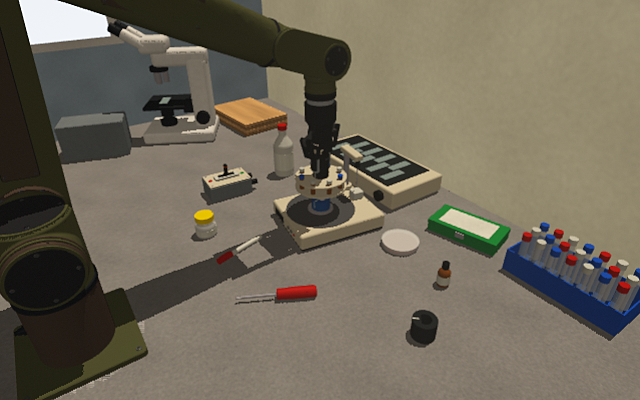

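```bash
python3 -m pendant '[[[-0.001,0.004,0.001,0],[-0.001,0.009,0.001,0],[-0.001,0.011,0.001,0],[-0.001,0.013,0.001,0],[-0.001,0.015,0.001,0],[-0.001,0.017,0.001,0],[-0.001,0.017,0.001,0]]]';python3 -c "
from rig import robot
s=robot.get_state();print(s['torque'],s['ft_force'])"
```

```text
time_s: 15.7
eef_pos: [0.6094, 0.0727, 0.1466]
tool_rot: [-90.0, 0.0, -69.9]
ft_force: [-1.2, 0.9, -2.3]
gripper_width: 0.0385
[-0.00591374 -0.02067251 -0.02594226] [-1.18955822  0.91151859 -2.32277473]
```

```bash
python3 -m pendant '[[[0,0.002,0,0],[0,0.004,0,0],[0,0.006,0,0],[0,0.008,0,0],[0,0.01,0,0],[0,0.01,0,0]]]';python3 -c "
from rig import robot
s=robot.get_state();print(s['torque'],s['ft_force'])"
```

```text
time_s: 16.45
eef_pos: [0.6093, 0.0727, 0.1365]
tool_rot: [-90.0, 0.0, -69.9]
ft_force: [-0.8, -0.4, -2.3]
gripper_width: 0.0387
[0.02153061 0.05629307 0.04866436] [-0.79994096 -0.40633752 -2.26100024]
```

```bash
python3 -m pendant '[[[0,0.003,0,0],[0,0.006,0,0],[0,0.008,0,0],[0,0.01,0,0],[0,0.0115,0,0],[0,0.012,0,0],[0,0.012,0,0]]]';python3 -c "
from rig import robot
s=robot.get_state();print(s['torque'],s['ft_force'])"
```

```text
time_s: 17.32
eef_pos: [0.6096, 0.0727, 0.1249]
tool_rot: [-90.0, -0.0, -69.9]
ft_force: [-0.1, -0.6, -1.8]
gripper_width: 0.0385
[ 0.02282389  0.02109247 -0.04061909] [-0.11645655 -0.59368874 -1.80343403]
```

```bash
python3 -m pendant '[[[0,0.001,0,0],[0,0.002,0,0],[0,0.002,0,0]]]';python3 -c "
from rig import robot
from h import *
s=robot.get_state();print(s['torque'],s['ft_force'])
grab('wrist','w9')"; python3 hub.py w9 .156
```

```text
time_s: 17.7
eef_pos: [0.6097, 0.0727, 0.1247]
tool_rot: [-90.0, -0.0, -69.9]
ft_force: [-4.3, -1.0, 7.3]
gripper_width: 0.0388
[-0.0081102   0.94026467  0.04877434] [-4.26200351 -0.97174355  7.31558946]
toolx range [-0.022   0.0178] toolz [-0.0212  0.0217] medz 0.1554638963945338
((318.07537841796875, 281.7048034667969), (81.83906555175781, 119.79084014892578), 90.41204071044922) C [0.609  0.0757 0.156 ] tool [-0.003  -0.0313  0.0004]
```

View pics/w9.png

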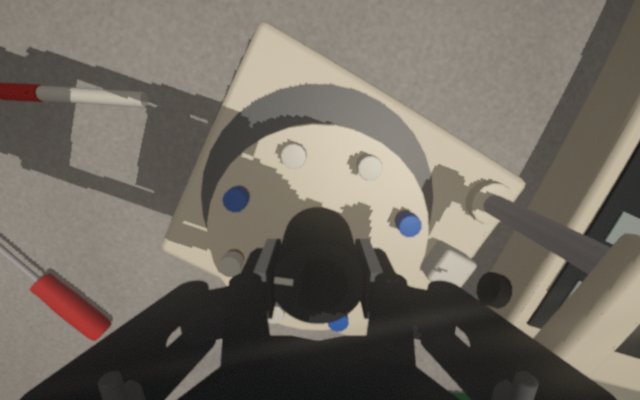

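```bash
python3 -m pendant '[[[0,-0.002,0,0],[0,-0.002,0,0],[0,-0.002,0,0],[0,-0.002,0,0],[0,-0.03,0,0],[0,-0.06,0,0],[0,-0.1,0,0],[0.015,-0.1,0,0],[0.015,-0.1,0,0]]]' 0.0854; python3 -c "
from h import *
c=grab('wrist','w10');grab('side','s10')
for u,v in [(300,150),(318,150)]: pass
P=cloud(c);z=np.nan_to_num(P[...,2]);m=np.zeros(z.shape,np.uint8);m[120:330,240:400]=((z>.145)&(z<.165))[120:330,240:400]
k=max(cv2.findContours(m,0,1)[0],key=cv2.contourArea);print(cv2.fitEllipse(k),plane(c,*cv2.fitEllipse(k)[0],.156),np.median(z[m>0]))
m=((z>.095)&(z<.113));q=P[m];q=q[np.hypot(q[:,0]-.608,q[:,1]-.074)<.07];A=np.c_[q[:,:2]-[.608,.074],np.ones(len(q))]
for _ in range(3):
  p=np.linalg.lstsq(A,q[:,2],rcond=None)[0];r=q[:,2]-A@p;g=abs(r)<.002;A,q=A[g],q[g]
print('plate tilt deg',np.degrees(p[:2]),p[2],len(q))
"
```

```text
time_s: 18.88
eef_pos: [0.6146, 0.0578, 0.2221]
tool_rot: [-90.0, 0.0, -70.0]
ft_force: [-1.3, -0.6, -1.1]
gripper_width: 0.0852
((317.80126953125, 191.18319702148438), (53.59468460083008, 54.240108489990234), 179.0778045654297) [0.60875933 0.07469759 0.156     ] 0.15550570455049345
plate tilt deg [ 0.02496516 -0.01008071] 0.10558565347568946 12397
```

View pics/w10.png

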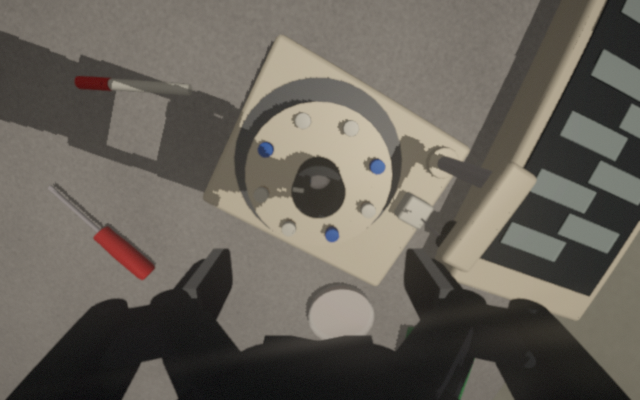

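View pics/s10.png

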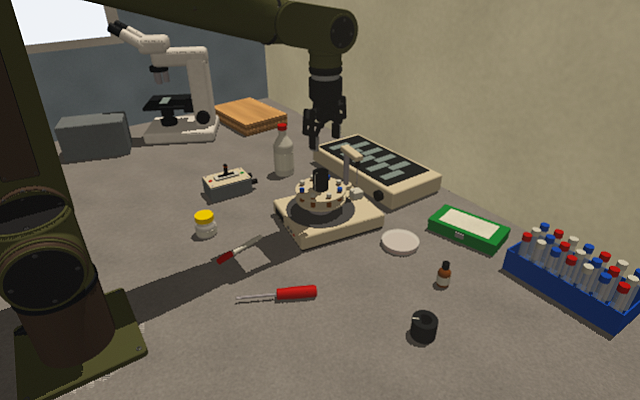

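The carousel is home: hub top at 155.5 mm, plate level, axis at (0.6088,0.0747). Next is the breaker.

```bash
python3 -c "
from h import *
goto([.472,.36,.17],-93.7)"
```

```text
t 18.975 pos [0.61376856 0.05841434 0.22077147] rot [-9.01707582e+01  7.23931131e-02 -6.99202808e+01] j6 -19.637874701839518
shift [-0.3319  0.0513 -0.0295] twist 0.41503439502693257 yaw -69.92028081219136
```

```bash
python3 -m pendant '[[[-0.06,0,-0.005,0.1],[-0.12,0,-0.01,0.2],[-0.332,0.01,-0.03,0.415],[-0.332,0.02,-0.03,0.415],[-0.332,0.05,-0.03,0.415],[-0.332,0.05,-0.03,0.415],[-0.332,0.05,-0.03,0.415],[-0.332,0.05,-0.03,0.415]]]' 0.034; python3 -c "
from h import *
c=grab('wrist','w11')
goto([.472,.37,.078],-93.7)"
```

```text
time_s: 19.98
eef_pos: [0.4722, 0.3596, 0.1721]
tool_rot: [-90.0, -0.1, -93.7]
ft_force: [0.5, -0.3, -0.9]
gripper_width: 0.034
t 20.025 pos [0.47275095 0.35939811 0.17279325] rot [-8.99949230e+01 -1.95940373e-02 -9.37089211e+01] j6 35.788353342094396
shift [-0.0106  0.0948 -0.0014] twist -0.00015570171362292177 yaw -93.70892105105355
```

View pics/w11.png

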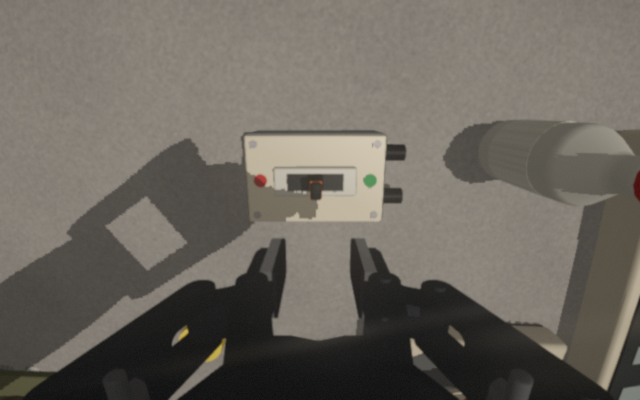

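Run:
```python
from h import *
np.set_printoptions(precision=4,suppress=True)
from rig import robot
s=robot.get_state(); c=load('w11'); im=c["image"]; P=cloud(c); hsv=cv2.cvtColor(im,cv2.COLOR_RGB2HSV).astype(int)
def cen(m):
    m=m.copy(); m[:165]=0;m[200:]=0;m[:,:245]=0;m[:,385:]=0; y,x=np.nonzero(m); return x.mean(),y.mean(),len(x)
r=cen(((hsv[...,0]<8)|(hsv[...,0]>172))&(hsv[...,1]>150)); g=cen((hsv[...,0]>45)&(hsv[...,0]<80)&(hsv[...,1]>120)); print(r,g)
a=plane(c,r[0],r[1],.051);b=plane(c,g[0],g[1],.051); mid=(a+b)/2; print(a,b,"dot mid",mid,np.linalg.norm(a-b),"yaw",np.degrees(np.arctan2(*(b-a)[[1,0]])))
z=np.nan_to_num(P[...,2]); m=np.zeros(z.shape,bool); m[160:215,290:345]=(z>.082)[160:215,290:345]; q=P[m]; print("tip",np.median(q,0),q[:,2].max(),len(q))
m=np.zeros(z.shape,bool); m[110:230,230:400]=((z>.0465)&(z<.055))[110:230,230:400]; print("box",cv2.minAreaRect(P[m][:,:2].astype(np.float32)))
print("mid in tool",toolR(s).T@(mid-s["eef_pos"]),"tip in tool",toolR(s).T@(np.median(q,0)-s["eef_pos"]))
```

```text
(np.float64(260.30434782608694), np.float64(179.8985507246377), 69) (np.float64(nan), np.float64(nan), 0)
[0.4204 0.3772 0.051 ] [nan nan nan] dot mid [nan nan nan] nan yaw nan
tip [0.4712 0.3752 0.0932] 0.09534649212539004 232
box ((0.4702594578266144, 0.37484392523765564), (0.08236383646726608, 0.12880007922649384), 86.31494140625)
mid in tool [nan nan nan] tip in tool [-0.0157  0.0796 -0.0025]<stdin>:6: RuntimeWarning: Mean of empty slice.
  ret = ret.dtype.type(ret / rcount)
```

```bash
python3 -m pendant '[[[-0.015,0,-0.002,0],[-0.015,0.04,-0.002,0],[-0.015,0.07,-0.002,0],[-0.015,0.088,-0.002,0],[-0.015,0.095,-0.002,0],[-0.015,0.095,-0.002,0]]]'
```

```text
time_s: 20.78
eef_pos: [0.4718, 0.3753, 0.0783]
tool_rot: [-90.0, 0.0, -93.7]
ft_force: [-0.2, 0.2, 0.3]
gripper_width: 0.0341
```

```bash
python3 -m pendant '[[[0,0,-0.008,0],[0,0,-0.014,0],[0,0,-0.018,0],[0,0,-0.021,0],[0,0,-0.023,0],[0,0,-0.023,0]]]'; python3 -c "
from h import *
c=grab('side','s12');c=grab('wrist','w12')"
```

```text
time_s: 21.52
eef_pos: [0.4486, 0.3771, 0.0785]
tool_rot: [-90.0, 0.1, -93.7]
ft_force: [3.4, -0.5, 5.4]
gripper_width: 0.0343
```

View pics/w12.png

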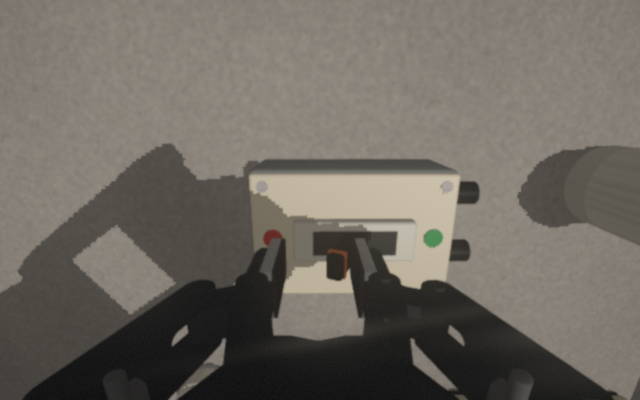

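The toggle tip at (337,264) leans towards the red dot and touches the right pad. I'll measure its lean and push on to the stop.

```bash
python3 -m pendant '[[[0,0,-0.002,0],[0,0,-0.003,0],[0,0,-0.003,0]]]'
cat > tip.py <<'E'
from h import *
import sys
np.set_printoptions(precision=4,suppress=True)
c=load(sys.argv[1]); P=cloud(c); z=np.nan_to_num(P[...,2]); hsv=cv2.cvtColor(c["image"],cv2.COLOR_RGB2HSV).astype(int)
x=np.array([.998,-.065]); d=(P[...,:2]-[.4708,.3745]); a=d@x; b=d@np.array([.065,.998])
m=(z>.074)&(z<.1)&(abs(b)<.0085)
lo,hi=float(sys.argv[2]),float(sys.argv[3]); m&=(a>lo)&(a<hi)
h=np.round(z[m],3)
for k in np.arange(.076,.098,.004):
    q=a[m&(abs(z-k)<.002)]; print(round(k,3),len(q),(np.median(q),q.min(),q.max()) if len(q) else '')
E
python3 -c "
from h import *
grab('wrist','w13')"; python3 tip.py w11 -.03 .03; python3 tip.py w12 -.03 -.008; python3 tip.py w13 -.03 -.008
```

```text
time_s: 22.0
eef_pos: [0.4456, 0.3771, 0.0777]
tool_rot: [-89.9, 0.0, -93.7]
ft_force: [4.9, 1.6, 1.8]
gripper_width: 0.0336
0.076 10 (np.float64(0.0003526353552631251), np.float64(-0.0033321828695995447), np.float64(0.004060448714384122))
0.08 11 (np.float64(-0.0008196788685521469), np.float64(-0.004137116488628665), np.float64(0.003230972762888993))
0.084 6 (np.float64(-0.001163061120968326), np.float64(-0.0023496311053960773), np.float64(0.0016223560039357106))
0.088 25 (np.float64(0.0016330461071268865), np.float64(-0.003908998421855554), np.float64(0.004840026508051468))
0.092 173 (np.float64(0.000869208631971691), np.float64(-0.003834246133273838), np.float64(0.004825138167698051))
0.096 28 (np.float64(-0.0006578541632803797), np.float64(-0.0030008464988600463), np.float64(0.003217917740074833))
0.076 25 (np.float64(-0.010426895220529501), np.float64(-0.013672758860895093), np.float64(-0.008135279119705952))
0.08 33 (np.float64(-0.011159335882019792), np.float64(-0.014848998609937806), np.float64(-0.008155167502102623))
0.084 54 (np.float64(-0.012982788457459187), np.float64(-0
[... 284 characters left out ...]
3))
0.096 0 
0.076 44 (np.float64(-0.012072078341056565), np.float64(-0.016652340015696977), np.float64(-0.008557674815357278))
0.08 141 (np.float64(-0.009812360883007883), np.float64(-0.020515336742722594), np.float64(-0.008238492516490064))
0.084 182 (np.float64(-0.012082119164846108), np.float64(-0.022143071793331137), np.float64(-0.008229857772370812))
0.088 472 (np.float64(-0.017194925461898408), np.float64(-0.022153314621042596), np.float64(-0.008177355303949368))
0.092 58 (np.float64(-0.00851394543632853), np.float64(-0.01820929471276803), np.float64(-0.008167715092962328))
0.096 34 (np.float64(-0.00832996159326882), np.float64(-0.00852914805231392), np.float64(-0.008184639460164449))
```

```bash
python3 -m pendant '[[[0,0,-0.001,0],[0,0,-0.002,0],[0,0,-0.002,0]]]'; python3 -c "
from h import *
grab('wrist','w14')"; python3 tip.py w14 -.03 -.008
```

```text
time_s: 22.42
eef_pos: [0.4453, 0.3772, 0.0779]
tool_rot: [-89.7, 0.1, -93.7]
ft_force: [9.5, 1.7, -0.8]
gripper_width: 0.0342
0.076 40 (np.float64(-0.012047456643572457), np.float64(-0.01706552743309614), np.float64(-0.008819913264401584))
0.08 128 (np.float64(-0.009957634856008583), np.float64(-0.02089300282174207), np.float64(-0.008583224005675433))
0.084 177 (np.float64(-0.011890401052845624), np.float64(-0.022047042651829583), np.float64(-0.008542228749799366))
0.088 475 (np.float64(-0.01713685299869506), np.float64(-0.022051697080247838), np.float64(-0.008581022855414858))
0.092 61 (np.float64(-0.008886306741359684), np.float64(-0.01873809541274386), np.float64(-0.00860919826556731))
0.096 39 (np.float64(-0.00875351833909712), np.float64(-0.00896749602392966), np.float64(-0.008541806842280958))
```

View pics/w14.png

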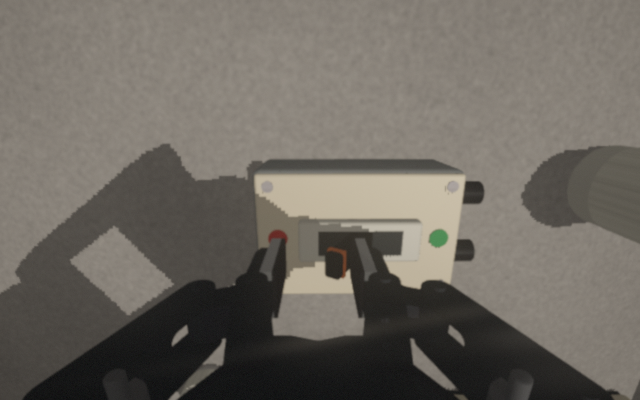

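Force rose to 9.5 N with no further motion, so it is at the off stop. Now throwing it on.

```bash
python3 -m pendant '[[[0,0,0.015,0],[0,0,0.03,0],[0,0,0.038,0],[0,0,0.044,0],[0,0,0.048,0],[0,0,0.051,0],[0,0,0.053,0],[0,0,0.053,0]]]';  python3 -c "
from h import *
grab('wrist','w15')"; python3 tip.py w15 .008 .03
```

```text
time_s: 23.48
eef_pos: [0.4947, 0.3732, 0.0767]
tool_rot: [-90.2, -0.1, -93.7]
ft_force: [-7.2, -0.0, 0.1]
gripper_width: 0.0338
0.076 42 (np.float64(0.011602193617834284), np.float64(0.008072775676803484), np.float64(0.01567488875491087))
0.08 92 (np.float64(0.010077070011551052), np.float64(0.008078050133778122), np.float64(0.01896384280263977))
0.084 162 (np.float64(0.011599176561691196), np.float64(0.009160820498621686), np.float64(0.02109499159401023))
0.088 446 (np.float64(0.016601719853219486), np.float64(0.011172328188807817), np.float64(0.021106644187185))
0.092 25 (np.float64(0.015290352813437264), np.float64(0.013738324756104073), np.float64(0.016306507931309226))
0.096 0
```

View pics/w15.png

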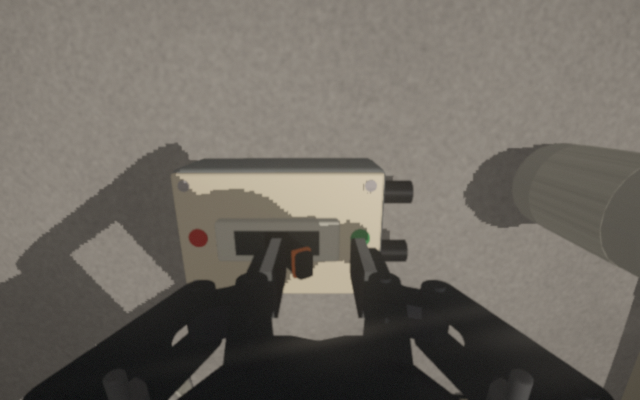

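```bash
python3 -m pendant '[[[0,0,0.001,0],[0,0,0.0025,0],[0,0,0.0025,0]]]';  python3 -c "
from h import *
grab('wrist','w16')"; python3 tip.py w16 .008 .03
```

```text
time_s: 23.9
eef_pos: [0.495, 0.3732, 0.0764]
tool_rot: [-90.5, -0.1, -93.7]
ft_force: [-12.3, 0.6, 4.5]
gripper_width: 0.0344
0.076 39 (np.float64(0.011315308884677914), np.float64(0.008178671530544272), np.float64(0.016539579989171105))
0.08 105 (np.float64(0.0099228897022011), np.float64(0.008108795042615687), np.float64(0.019835984940908564))
0.084 146 (np.float64(0.011464847240598704), np.float64(0.008917328248348311), np.float64(0.020957215675134633))
0.088 459 (np.float64(0.016480865694329324), np.float64(0.010970908762368108), np.float64(0.021015258085534106))
0.092 22 (np.float64(0.015246740199984541), np.float64(0.013840201351150062), np.float64(0.016688701342651577))
0.096 0
```

At the on stop (12 N, tip no longer moving). Now backing off, lifting clear and checking.

```bash
python3 -m pendant '[[[0,0,-0.006,0],[0,0,-0.007,0],[0,-0.03,-0.007,0],[0,-0.08,-0.007,0],[0.01,-0.1,-0.025,0],[0.01,-0.1,-0.025,0],[0.01,-0.1,-0.025,0]]]';  python3 -c "
from h import *
c=grab('wrist','w17'); grab('side','s17'); t=grab('top','t17'); t0=load('top0')
P=cloud(t); P0=cloud(t0); d=np.nan_to_num(P[...,2]-P0[...,2]); 
m=(abs(d)>.012).astype(np.uint8); m=cv2.morphologyEx(m,cv2.MORPH_OPEN,np.ones((3,3))); n,l,st,ce=cv2.connectedComponentsWithStats(m)
print([ (s.tolist()) for s in st[1:] if s[4]>12])
from rig import robot
print(robot.get_state()['ft_force'])"; python3 tip.py w17 -.03 .03
```

```text
time_s: 24.82
eef_pos: [0.4734, 0.3648, 0.1769]
tool_rot: [-90.0, -0.0, -93.7]
ft_force: [0.0, -0.0, -0.5]
gripper_width: 0.0338
[[275, 153, 51, 51, 1984], [363, 175, 47, 47, 1701], [66, 189, 162, 211, 18680], [184, 222, 7, 6, 31], [183, 229, 6, 3, 18], [452, 236, 19, 17, 192], [0, 338, 66, 62, 2011], [320, 395, 16, 5, 62]]
[ 0.46306512 -0.39523571 -1.08921728]
0.076 51 (np.float64(0.005935530013933552), np.float64(0.003385982591263726), np.float64(0.013500552399632654))
0.08 55 (np.float64(0.007653115318951444), np.float64(0.006724917166866725), np.float64(0.014294079848904859))
0.084 68 (np.float64(0.010810633788978924), np.float64(0.009176698029631183), np.float64(0.0207343087523438))
0.088 169 (np.float64(0.016274362903487417), np.float64(0.011513464249672384), np.float64(0.020723296955937116))
0.092 16 (np.float64(0.015455349766316101), np.float64(0.01458133423637532), np.float64(0.01701822924947159))
0.096 0
```

View pics/w17.png

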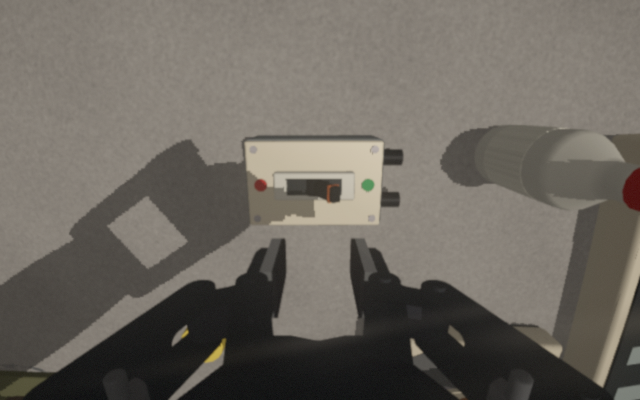

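View pics/t17.png

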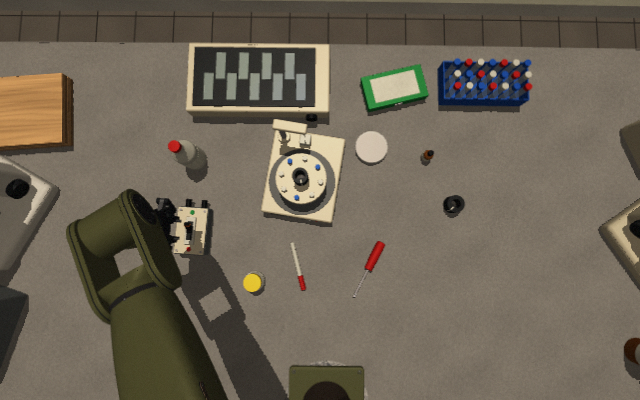

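View pics/s17.png

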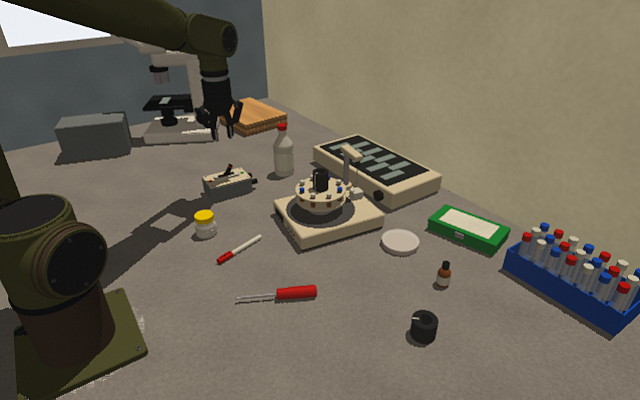

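The toggle leans to the green dot at (333,193) with the arm clear of it. In the top view no bystander has moved; only the spacer and carousel have changed place.

```bash
python3 -c "
from rig import robot
print(robot.sign_off(), robot.get_state()['time_s'])"
```

```text
the job is handed in; nothing more can be done
the job is handed in; nothing more can be done
```

The sample changer is reassembled, the breaker has been reset, and I handed the job in at about 25 s of the 72 s. No verdict was reported.

- **Spacer:** I turned the blue spacer to the spindle's flat, which measured about 14.5° in the world frame, and slid it down. It met the flange at about 10 N, with its top 25.9 mm above the flange against a nominal 26 mm.
- **Carousel:** It was lifted by the hub, kept upright and seated on the spacer. The hub top measured 155.5 mm above the bench against a nominal 156 mm. The plate was level within 0.1°, and the axis was about 1 mm from the measured flange centre.
- **Breaker:** I pushed the toggle to the off stop, where force rose to 9.5 N with no further movement. I then threw it to the on stop, where force rose to 12 N. It stayed leaning to the green dot after release, at about +0.5 rad estimated from the images.
- **Final check:** Before-and-after top views showed no bystander moved, apart from the area the arm covers around the breaker. The gripper was clear of everything.

None of the final checks failed. Two measurements were looser than the rest:
- TCP readings scattered by about 1 mm.
- The top and wrist cameras disagreed by up to about 4 mm on the breaker's centre. I relied on contact force there.

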